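Put the spare coat hanger away on the laundry's hanging rail

TASK

Put the spare hanger away: lift it up off the hook of the valet stand and hang it by its hook over the white rail, the same way round as the two hangers already there. Also push the hangers along, so that in the end all three hang straight and still, close together at the far end of the rail (the end away from you), and the rest of the rail is free. Do not drop a hanger or disturb the other things on the table.

Things in the scene. Friction and masses are not known exactly. Their poses are not given: they have to be found in the camera images.
- spare: Spare coat hanger on the stand's hook: black plastic, 340 mm wide, 12 mm thick, 170 mm high, 110 g. Origin: inner top (crown) of its hook, where the bar bears. z up, x normal to the flat hanger, y along its width: hook's free tip on the +y side, stem on the -y side. Hook: flat band 10 mm wide (x), 5 mm thick; crown a roof of two 30 degree faces, resting r/0.866 above the axis of a bar of radius r.
- spare_tip (a point): Lower end of the free tip of the spare's hook (hanger frame 0, 19.5, -24 mm). The hook's opening is 34 mm wide (y -17 to +17), the hook 45 mm over all. The stem goes down at y = -19.5 mm to the neck, whose top is at z = -67 mm, 43 mm below the tip: a bar gets in sideways under the tip from the +y side, or endwise.
- spare_shoulder (a point): Middle of the spare's -y shoulder (hanger frame 0, -75, -104 mm), a place to pinch it across its 12 mm thickness from above. Two straight shoulders, 18 mm deep, slope from the neck (y 0, z -78 mm at mid-depth) to the ends (y +-165, z -135 mm); a 10 mm trouser bar joins the ends at z = -165 mm. Axes as the hanger's.
- hanger_a: Same shape, size and axes as the spare. Hangs across the rail: x axis along the rack's x, hook tip on the rack's +y side. The farther of the two on the rail at the start.
- hanger_b: Same shape, size and axes as the spare. Hangs across the rail: x axis along the rack's x, hook tip on the rack's +y side. The nearer of the two on the rail at the start.
- hanger_a_tip (a point): Lower end of the free tip of hanger_a's hook (hanger frame 0, 19.5, -24 mm).
- hanger_b_tip (a point): Lower end of the free tip of hanger_b's hook (hanger frame 0, 19.5, -24 mm).
- rack: Fixed white hanging rail on the table: level round tube 22 mm in diameter along the rack's x, its axis 280 mm up, on a post of the same tube at each end (x = +-175 mm) with a T foot 300 mm long across it. Grey sleeves, 32 mm in diameter, at both ends leave 290 mm of free rail. Origin on the table below the rail's middle; +x points to the far end, roughly away from the robot.
- rail_mid (a point): Middle of the rail, on its axis (rack frame 0, 0, 280 mm). Axes as the rack's. Hangers slide along the rail freely (under 3 N each); a hanger at rest on it has its origin 12.7 mm above the axis.
- rail_far_stop (a point): On the rail's axis at the inner face of the far sleeve (rack frame 145, 0, 280 mm), where hangers pushed along come to a stop; side by side they take 12 mm each.
- stand: Fixed valet stand: round foot 170 mm in diameter, post 20 mm thick with a ball top 331 mm up, and one steel hook: a level rod 12 mm in diameter, axis 300 mm up, pointing to the stand's -x (roughly towards the robot), turned up at its end. Origin on the table below the post.
- hook_seat (a point): On the rod's axis 55 mm out from the post (stand frame -55, 0, 300 mm). The spare hangs within 8 mm of it along the rod, its origin 6.9 mm above the axis, its axes turned as the stand's. Axes as the stand's.
- hook_end (a point): Middle of the round upturned end of the hook (stand frame -96, 0, 318 mm); its top is 6 mm higher: the spare must rise by 18 to 50 mm (higher, its neck meets the rod) to pass out over it.
- bottle: White detergent bottle, 68 mm wide, 170 mm high, origin under its base. A bystander.
- cup: Grey measuring cup, 72 mm wide, 60 mm high, origin under its base. A bystander.
- carton: Cardboard carton 75 x 115 x 55 mm, origin under its base. A bystander.

How it is judged:
On the way, in this order (a step that is already met when the one before it is completed fails the run):
1. the spare hanger is lifted clear of the stand's hook (distance between spare and hook_seat above 0.07 m and contact force between spare and stand below 0.05 N and height (world z) of spare above 0.25 m), for 0.1 s.
2. the spare hanger hangs by its hook on the rail, let go (z of spare in the frame of rail_mid between 0.006 and 0.02 m and y of spare in the frame of rail_mid between -0.009 and 0.009 m and angle between spare's own z axis and vertical below 0.3 rad and contact force between spare and rack above 0.1 N and contact force between spare and the fingers below 0.05 N), for 0.2 s.
At the end, for the whole second after the job is handed in: All three hangers hang by their hooks on the rail (crown within 7 mm in height and 9 mm sideways of its resting place, upright within 0.3 rad, square to the rail within 0.35 rad), tips on the rack's +y side, each within 55 mm of the far sleeve's face, still (z of spare in the frame of rail_mid between 0.006 and 0.02 m and y of spare in the frame of rail_mid between -0.009 and 0.009 m and angle between each of spare, hanger_a, hanger_b's own z axis and vertical below 0.3 rad and x of each of spare, hanger_a, hanger_b in the frame of rail_mid above 0.09 m and y of each of spare_tip, hanger_a_tip, hanger_b_tip in the frame of rail_mid above 0.01 m and angle between the x axis of each of spare, hanger_a, hanger_b and the x axis of rack, either way round below 0.35 rad and linear speed of each of spare, hanger_a, hanger_b below 0.03 m/s and z of hanger_a in the frame of rail_mid between 0.006 and 0.02 m and y of hanger_a in the frame of rail_mid between -0.009 and 0.009 m and z of hanger_b in the frame of rail_mid between 0.006 and 0.02 m and y of hanger_b in the frame of rail_mid between -0.009 and 0.009 m); the robot touches nothing.
It fails at once if a hanger is dropped (its hook falls below 150 mm over the table) (height (world z) of any of spare, hanger_a, hanger_b below 0.15 m).
It fails at once if the bottle, the cup or the carton is moved by more than 25 mm (distance of any of bottle, cup, carton from where it was at the start of the episode above 0.025 m).
It also fails if it takes over 72 s, if anything falls off the work surface, if the arm or the gripper's body presses on something with over 40 N, if the wrist force passes 120 N, or if a joint passes its speed limit or range.

ROBOT

A 7-joint arm with a two-finger parallel gripper is mounted at the origin on the work surface. World frame = base frame: x ahead of the robot, y to its left, z up, the work surface at z = 0. Lengths are in m, angles in rad, forces in N, time in s.
With the tool pointing down it reaches from about 0.4 to 0.85 m from the base axis. Payload 10.4 kg.
Tool frame: the origin (TCP) lies at the very end of the fingers, on their centre line; the grasp point (between the pads) lies 19 mm behind it; z points along the fingers, y is the line along which they close (so a half turn about z gives the same grasp; the last joint's range is limited). The gripper opens to 85 mm and grips with 20 to 120 N. Pads are 22 mm wide; open, the fingers measure 114 mm over their backs; the gripper's body (76 mm by 85 mm) begins 54 mm behind the grasp point. The pads swing forward as they close: fully open they stand 13 mm farther back than shut.
Start: joints at [-1.297, 0.332, -0.065, 1.46, 0.022, 1.35, -0.088], TCP at [0.183, 0.598, 0.231] pointing down, gripper open.
Joint ranges: [-2.6, 2.6], [-0.5, 2.12], [-1.47, 1.34], [0.16, 2.42], [-1.27, 4.41], [0.06, 2.06], [-2.6, 2.6]. Speed limits (rad/s): [2.22, 2.22, 2.79, 2.79, 3.14, 3.14, 3.14].

INTERFACE

Orientations are given as a unit quaternion [x, y, z, w].
In Python, from workcell import manip gives the robot as it stands.
- The arm moves only by the tool hand_motion, called after ">>>" as name([rows], argument=value, ...), one row to a line, values as JSON. Schema: {"type":"object","properties":{"moves":{"type":"array","items":{"type":"object","properties":{"rx":{"type":"number"},"ry":{"type":"number"},"rz":{"type":"number"},"dx":{"type":"number"},"dy":{"type":"number"},"dz":{"type":"number"},"jaw":{"type":"number"}},"additionalProperties":false,"required":["jaw"]},"minItems":1,"maxItems":20},"force":{"type":"number"},"only":{"type":"string"},"quiet":{"type":"boolean"},"lines":{"type":"string"}},"required":["moves"],"additionalProperties":false}. moves is a list of rows, 1 to 20 of them, each an object with the fields rx, ry, rz (a rotation vector in rad), dx, dy, dz (the shift in m), jaw (the opening from 0.0 (shut) to 1.0 (fully open)); a field left out counts as zero (the opening has to be given); each row is the pose to reach, as a shift and turn from the pose commanded when the call began, along the tool's axes at that moment; what a row does not reach only later rows make up. A row lasts 1/8 s, in which the tool goes at most 0.0625 m and 0.188 rad, less where a joint would pass 70% of its speed; a pose out of reach is approached as far as the arm can. The fingers move at their own pace and stop on an object; force is the grip in N (left out, the last holds). Time passes only in rows, so rows that do not move let the fingers close. The tool returns the time, the measured TCP pose, the force, the opening and the grip force at its end. only (a regular expression) keeps the lines of the reply that match it, lines (a string "A,B") keeps lines A to B, and quiet returns only ok. Input that does not fit is refused with a message, and nothing moves.
- manip.get_obs(): the state, without advancing time (a new reading comes with each control period).
- manip.camera(name): name is "scene" or "top" or "wrist"; returns the picture (420x560x3 uint8, blue, green, red); there is no depth.
- manip.calibration(name): a dict with "fx", "fy", "cx", "cy" (pixels), "world_from_camera" (4x4, takes a point from camera to world coordinates); the wrist camera has in their place "tool_from_camera" (4x4, takes a point from camera to tool coordinates, whose origin is the TCP and whose axes are the flange's). Camera axes: x right, y up, looking along -z (the intrinsics and any distortion apply to the point x, -y, -z); pixel columns grow to the right and rows downward; lengths in m; the calibration is good to about 2 mm. The wrist camera is an equidistant fisheye: a pixel r from the principal point sees the ray r / f radians off the axis. A picture is of the moment at which its call begins: read the wrist's pose just before it. calibration takes no time and is no camera call.
- manip.hand_in(): hands the job in; it is judged then, once.
Trained networks look in the newest picture that a camera, given by its name, has taken for a name from the list of things; names that differ only in an ending like _2 or _b are one class to them, and where a whole thing is asked for, a point or a joint stands for the part that bears it (a point fixed in the world has none). Each returns a list of dicts, best first, with "confidence" (0 to 1); they miss things now and then, are a little off and sometimes report something else, mostly with a low value. They report only what shows in the picture. A call takes as long as a camera call.
- manip.outline_of(camera, thing): "mask" (420x560 bool, what is visible of it) and "bbox" ([left, top, right, bottom] in pixels, round what is visible of it).
The state is a dict: "clock": time; "joint_pos": joint angles; "joint_velocities": joint speeds; "tau": joint torques, N m; "position": TCP position; "ee_rot": TCP orientation; "ft_force": force on the tool from outside, world axes, zero at the start; "torque": the same for the moment, N m; "grip_width": opening from 0.0 (shut) to 1.0 (fully open); "grasp_force": force on a finger pad.
Only numpy, scipy, OpenCV 4.12 (cv2) and the standard library are available. Lean on these libraries where they do the work, as an engineer would, in place of code of your own. Each camera call takes 0.05 s, during which the arm holds its last target. There are 200 camera calls.

## Working session

There is one attempt and no reset: what is moved stays moved. The work goes in short steps, Python scripts to look and compute and a tool call to move; the robot and the scene stay as the last step left them, time stands still between calls to the robot, and variables do not carry over. Pictures are saved under pics/ and viewed, at most 10 in all, crops included, and the job is handed in when it is done.

```bash
mkdir -p pics; ls
```

Create h.py:
```python
import numpy as np, cv2
from workcell import manip
```

Run:
```python
from h import *
np.set_printoptions(precision=4,suppress=True)
o=manip.get_obs();print(o['position'],o['ee_rot'],o['clock'])
ims=[]
for c in ['scene','top']:
    im=manip.camera(c);cv2.imwrite(f'pics/{c}0.png',im);ims.append(im)
    k=manip.calibration(c);print(c,{a:(np.array(b)) for a,b in k.items()})
    for t in ['spare','hanger_a','rack','stand','bottle','cup','carton','spare_tip']:
        for r in manip.outline_of(c,t)[:4]: print(c,t,round(r['confidence'],2),r['bbox'])
```

```text
pics
[0.1827 0.5973 0.2305] [ 0.1478  0.989  -0.0007 -0.0001] 0.0
scene {'fx': array(380.7926), 'fy': array(380.7926), 'cx': array(284.3568), 'cy': array(208.1263), 'world_from_camera': array([[ 0.4404, -0.608 ,  0.6605,  1.3397],
       [ 0.8978,  0.3047, -0.3181, -0.3438],
       [-0.0079,  0.7331,  0.6801,  0.9762],
       [ 0.    ,  0.    ,  0.    ,  1.    ]])}
scene spare 0.94 [125.8, 201.2, 249.5, 256.3]
scene hanger_a 0.69 [275.8, 157.8, 361.3, 219.2]
scene hanger_a 0.58 [265.0, 143.3, 352.3, 205.3]
scene rack 0.87 [257.6, 132.2, 386.5, 278.7]
scene stand 0.9 [172.1, 191.1, 227.2, 311.5]
scene stand 0.36 [234.4, 271.2, 261.8, 325.7]
scene bottle 0.62 [234.4, 273.6, 263.4, 323.8]
scene bottle 0.16 [168.6, 190.9, 228.6, 314.1]
scene cup 0.66 [232.8, 212.8, 251.6, 239.6]
scene cup 0.28 [126.9, 200.8, 245.2, 255.5]
scene carton 0.69 [378.1, 182.8, 405.4, 216.4]
scene carton 0.45 [255.2, 130.6, 385.0, 278.1]
scene carton 0.2 [128.5, 202.3, 246.7, 256.5]
scene spare_tip 0.9 [131.0, 201.8, 247.6, 252.4]
top {'fx': array(440.8729), 'fy': array(440.8729), 'cx': array(285.5521), 'cy': array(205.2428), 'world_from_camera': array([[-0.0008,  0.9806, -0.196 ,  0.3463],
       [-1.    , -0.0013, -0.0027,  0.0495],
       [-0.0029,  0.196 ,  0.9806,  1.3285],
       [ 0.    ,  0.    ,  0.    ,  1.    ]])}
top spare 0.81 [342.1, 196.7, 470.9, 237.5]
top hanger_a 0.86 [173.8, 244.2, 305.9, 257.4]
top hanger_a 0.76 [177.0, 210.3, 301.4, 225.9]
top rack 0.7 [189.2, 139.7, 301.1, 295.3]
top stand 0.7 [177.9, 242.6, 302.0, 259.8]
top stand 0.63 [367.6, 177.8, 431.6, 233.6]
top stand 0.63 [344.1, 198.2, 473.1, 235.7]
top bottle 0.74 [346.8, 144.4, 373.8, 177.9]
top bottle 0.24 [190.5, 135.4, 299.1, 297.0]
top cup 0.93 [312.0, 248.7, 340.4, 276.2]
top carton 0.78 [118.0, 206.2, 165.0, 252.5]
top spare_tip 0.82 [346.7, 203.2, 468.2, 235.2]
```

Run:
```python
from h import *
a=cv2.imread('pics/top0.png')[120:310,110:490];b=cv2.imread('pics/scene0.png')[120:340,110:420]
a=cv2.resize(a,(760,380));cv2.imwrite('pics/t1.png',a)
cv2.imwrite('pics/s1.png',cv2.resize(b,None,fx=2.5,fy=2.5))
```

```text
(no output)
```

View pics/t1.png

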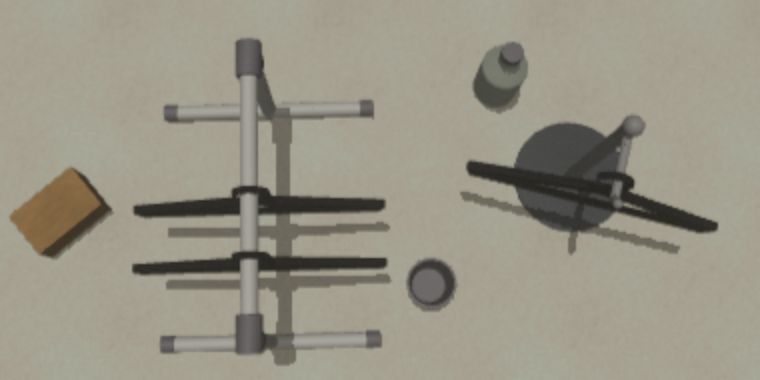

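View pics/s1.png

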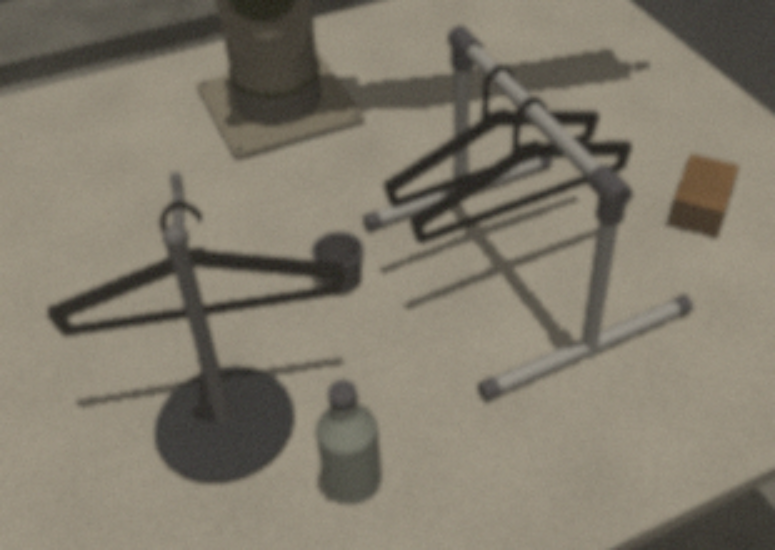

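The rail runs away from the robot along the image column x≈234, with hangers at rows ≈222 and 252. The stand with the spare is to the right, ball at (426,183) and hook end at (418,221). The bottle and cup sit between them and the carton is at left. Next I fit poses from clicked points and masks.

Add to h.py:
```python
from scipy.optimize import least_squares, minimize
np.set_printoptions(precision=4,suppress=True)
K={c:manip.calibration(c) for c in ['scene','top']}
def proj(c,P):
    k=K[c];T=np.array(k['world_from_camera']);q=(np.atleast_2d(P)-T[:3,3])@T[:3,:3]
    return np.c_[k['cx']+k['fx']*q[:,0]/-q[:,2],k['cy']-k['fy']*q[:,1]/-q[:,2]]
def place(p,L,z0=0):
    c,s=np.cos(p[2]),np.sin(p[2]);L=np.atleast_2d(L)
    return np.c_[p[0]+c*L[:,0]-s*L[:,1],p[1]+s*L[:,0]+c*L[:,1],L[:,2]+z0]
def fit(L,obs,p0):  # L: list of local pts, obs: dict cam->(idx,pixels)
    f=lambda p:np.concatenate([(proj(c,place(p,L[i]))-u).ravel() for c,(i,u) in obs.items()])
    r=least_squares(f,p0,loss='soft_l1');return r.x,f(r.x).reshape(-1,2)
# hanger as polylines (local y,z ; half-thickness px handled by drawing quads)
def quad(a,b,w):
    a=np.array(a);b=np.array(b);d=(b-a)/np.linalg.norm(b-a);n=np.array([-d[1],d[0]])*w/2
    return np.array([a+n,b+n,b-n,a-n])
Q=[quad((0,-.078),(.165,-.135),.018),quad((0,-.078),(-.165,-.135),.018),quad((-.165,-.165),(.165,-.165),.010),
   quad((.165,-.13),(.165,-.17),.01),quad((-.165,-.13),(-.165,-.17),.01),quad((-.0195,-.075),(-.0195,-.008),.005),
   quad((-.0195,-.008),(0,.0035),.005),quad((0,.0035),(.0195,-.008),.005),quad((.0195,-.008),(.0195,-.024),.005)]
def render(c,p,z,roll=0):
    m=np.zeros((420*2,560*2),np.uint8)
    cr,sr=np.cos(roll),np.sin(roll)
    for q in Q:
        q=np.c_[q[:,0]*cr-q[:,1]*sr,q[:,0]*sr+q[:,1]*cr]
        h=.006 if q[:,1].min()<-.07 else .005
        P=np.vstack([np.c_[np.full(4,x),q] for x in (-h,h)])
        cv2.fillConvexPoly(m,cv2.convexHull((proj(c,place(p,P,z))*2+.5).astype(np.int32)),1)
    return cv2.resize(m.astype(np.float32),(560,420),interpolation=cv2.INTER_AREA)
def mask(c,thing,n=0):
    return manip.outline_of(c,thing)[n]['mask'].astype(np.float32)
def fith(M,p0,z,fz=False,roll=False):
    B={c:cv2.GaussianBlur(m,(0,0),1.2) for c,m in M.items()}
    def f(v):
        e=0
        for c in M: e+=((cv2.GaussianBlur(render(c,v[:3],z+(v[3] if fz else 0),v[4] if roll else 0),(0,0),1.2)-B[c])**2).sum()
        return e
    n=3+fz+roll; best=None
    s=np.vstack([np.zeros(n),np.diag([.02,.02,.1,.02,.1][:n])])+np.r_[p0,np.zeros(n-3)]
    r=minimize(f,s[0],method='Nelder-Mead',options=dict(initial_simplex=s,maxiter=250,xatol=1e-4,fatol=.1));return r.x,r.fun
```

Run:
```python
from h import *
t=lambda *a:np.array(a)/2+[110,120]
s=lambda *a:np.array(a)/2.5+[110,120]
# rack: top: far joint centre, near joint centre, 4 foot ends ; 
L=np.array([[.175,0,.28],[-.175,0,.28],[.175,.15,.011],[.175,-.15,.011],[-.175,.15,.011],[-.175,-.15,.011]])
p,r=fit(L,{'top':(np.arange(2,6),t((168,113),(370,108),(164,344),(378,339))),
 'scene':([0,2,3],s((610,182),(685,305),(487,390)))},[.5,.1,0])
print('rack',p);print(r)
print(proj('top',place(p,L)))
Ls=np.array([[0,0,0],[0,0,.321],[-.096,0,.318]])
ps,r=fit(Ls,{'top':([0,1,2],t((570,177),(633,126),(617,203))),'scene':([0],s((225,430)))},[.4,-.3,0])
print('stand',ps);print(r)
seat=place(ps,[-.055,0,.3069])[0];print('seat',seat)
for c in ['top','scene']: manip.camera(c)
M={c:mask(c,'spare') for c in K}
print('spare',fith(M,[seat[0],seat[1],ps[2]],.3069))
for n,xr in ((0,-.05),(1,.03)):
    print('hang',n,fith({'top':mask('top','hanger_a',n)},[*place(p,[[xr,0,0]])[0,:2],p[2]],.2927))
```

```text
rack [0.5292 0.1756 0.0229]
[[ 2.0488 -0.0399]
 [-1.8883  0.1671]
 [ 2.1206 -0.1313]
 [-2.6702 -0.0933]
 [ 0.6071  2.5572]
 [-2.2135 -0.3279]
 [ 0.1534 -1.0087]]
[[234.4409 146.9715]
 [234.5763 289.9396]
 [196.0488 176.4601]
 [293.1117 174.1671]
 [194.1206 291.8687]
 [296.3298 289.4067]]
stand [ 0.6021 -0.2806 -0.2607]
[[-0.6091 -0.2638]
 [ 0.5231 -0.5974]
 [-0.017   0.0659]
 [-0.3172 -3.2814]]
seat [ 0.5489 -0.2665  0.3069]
spare (array([ 0.5437, -0.2648, -0.2488]), np.float64(469.07501220703125))
hang 0 (array([ 0.3758,  0.2679, -0.1271]), np.float64(1314.317138671875))
hang 1 (array([0.5472, 0.1794, 0.126 ]), np.float64(1832.8095703125))
```

Add to h.py:
```python
from scipy.spatial.transform import Rotation as R
RACK=np.array([.5292,.1756,.0229]); SP=np.array([.544,-.265,-.25])
def go(xyz,ang):
    """shift+turn (tool axes) to put TCP at xyz, pointing down, tool y at world angle ang (mod pi)"""
    o=manip.get_obs();r=R.from_quat(o['ee_rot']);best=None
    for a in (ang,ang+np.pi):
        y=np.array([np.cos(a),np.sin(a),0]);z=np.array([0,0,-1.]);t=R.from_matrix(np.c_[np.cross(y,z),y,z])
        v=(r.inv()*t).as_rotvec()
        if best is None or np.linalg.norm(v)<np.linalg.norm(best): best=v
    print('rot',best,'shift',r.inv().apply(np.array(xyz)-o['position']),'| j',np.array(o['joint_pos']),'pos',np.array(o['position']))
```

Run:
```python
from h import *
a=RACK[2]+np.pi/2
P=place(RACK,[[-.12,0,.266],[.107,0,.266],[-.12,0,.40]]);print(P)
for p in P: go(p,a)
```

```text
[[0.4092 0.1729 0.266 ]
 [0.6362 0.1781 0.266 ]
 [0.4092 0.1729 0.4   ]]
rot [ 0.0001 -0.     -0.3197] shift [-0.3408 -0.34   -0.0347] | j [-1.2966  0.3322 -0.0647  1.4601  0.0216  1.3499 -0.0885] pos [0.1828 0.5977 0.2313]
rot [ 0.0001 -0.     -0.3197] shift [-0.5563 -0.2687 -0.0347] | j [-1.2966  0.3322 -0.0647  1.4601  0.0216  1.3499 -0.0885] pos [0.1828 0.5977 0.2313]
rot [ 0.0001 -0.     -0.3197] shift [-0.3408 -0.34   -0.1687] | j [-1.2966  0.3322 -0.0647  1.4601  0.0216  1.3499 -0.0885] pos [0.1828 0.5977 0.2313]
```

>>> hand_motion([
  {"dz":-0.06,"jaw":0.38},
  {"dz":-0.12,"jaw":0.38},
  {"dz":-0.17,"jaw":0.38},
  {"rz":-0.15,"dx":-0.05,"dy":-0.05,"dz":-0.17,"jaw":0.38},
  {"rz":-0.32,"dx":-0.341,"dy":-0.34,"dz":-0.17,"jaw":0.38},
  {"rz":-0.32,"dx":-0.341,"dy":-0.34,"dz":-0.17,"jaw":0.38},
  {"rz":-0.32,"dx":-0.341,"dy":-0.34,"dz":-0.17,"jaw":0.38},
  {"rz":-0.32,"dx":-0.341,"dy":-0.34,"dz":-0.17,"jaw":0.38},
  {"rz":-0.32,"dx":-0.341,"dy":-0.34,"dz":-0.17,"jaw":0.38},
  {"rz":-0.32,"dx":-0.341,"dy":-0.34,"dz":-0.17,"jaw":0.38},
  {"rz":-0.32,"dx":-0.341,"dy":-0.34,"dz":-0.17,"jaw":0.38},
  {"rz":-0.32,"dx":-0.341,"dy":-0.34,"dz":-0.17,"jaw":0.38},
])

```text
clock: 2.7
position: [0.4108, 0.1695, 0.4018]
ee_rot: [-0.008, 1.0, 0.0, 0.0]
ft_force: [-1.2, 0.2, 1.0]
grip_width: 0.377
grasp_force: 0.0
```

Run:
```python
from h import *
a=RACK[2]+np.pi/2
go(place(RACK,[[-.12,0,.266]])[0],a)
im=manip.camera('wrist');cv2.imwrite('pics/w1.png',im)
```

```text
rot [ 0.0007  0.0009 -0.006 ] shift [0.0016 0.0033 0.1358] | j [-0.8252 -0.1281  0.2945  1.6062  0.037   1.6568  1.0579] pos [0.4108 0.1695 0.4018]
```

View pics/w1.png

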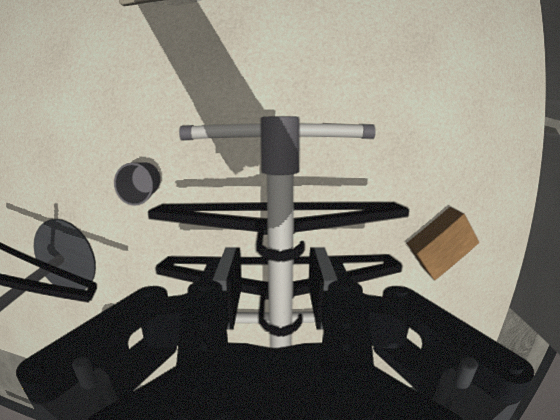

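The wrist view shows the rail between the fingers near column 281, the near sleeve's inner face at row 172, hook b at (281,243) and hook a at (281,320). I measure these by ray.

Add to h.py:
```python
def wray(px,z,o):
    k=manip.calibration('wrist');T=np.array(k['tool_from_camera']);d=np.array([px[0]-k['cx'],px[1]-k['cy']])
    r=np.hypot(*d);th=r/k['fx'];u=np.r_[d/r*np.sin(th),np.cos(th)];u=np.array([u[0],-u[1],-u[2]])
    q=R.from_quat(o['ee_rot']);C=np.array(o['position'])+q.apply(T[:3,3]);v=q.apply(T[:3,:3]@u)
    return C+v*(z-C[2])/v[2]
def torack(P):
    c,s=np.cos(RACK[2]),np.sin(RACK[2]);d=np.atleast_2d(P)[:,:2]-RACK[:2];return np.c_[d[:,0]*c+d[:,1]*s,-d[:,0]*s+d[:,1]*c]
```

Run:
```python
from h import *
o=manip.get_obs()
for n,p,z in [('sleeve',(281,173),.28),('rail',(281,225),.28),('rail2',(280,300),.28),('hookb',(281,240),.2927),('hooka',(281,318),.2927),('footL',(182,132),.011),('footR',(372,131),.011),]:
    P=wray(p,z,o);print(n,P,torack(P))
```

```text
sleeve [0.3842 0.1772 0.28  ] [[-0.1449  0.0049]]
rail [0.4289 0.1784 0.28  ] [[-0.1002  0.0051]]
rail2 [0.5029 0.1795 0.28  ] [[-0.0262  0.0045]]
hookb [0.4378 0.1783 0.2927] [[-0.0913  0.0048]]
hooka [0.5149 0.1806 0.2927] [[-0.0142  0.0053]]
footL [0.3571 0.0172 0.011 ] [[-0.1757 -0.1544]]
footR [0.3483 0.3345 0.011 ] [[-0.1773  0.163 ]]
```

```bash
sed -i 's/^RACK=np.array(\[.5292,.1756/RACK=np.array([.5292,.1786/' h.py
```

>>> hand_motion([
  {"rz":-0.006,"dy":0.0065,"dz":0.06,"jaw":0.38},
  {"rz":-0.006,"dx":0.002,"dy":0.0065,"dz":0.09,"jaw":0.38},
  {"rz":-0.006,"dx":0.002,"dy":0.0065,"dz":0.09,"jaw":0.38},
])

```text
clock: 3.12
position: [0.4058, 0.18, 0.3097]
ee_rot: [-0.016, 1.0, -0.001, -0.002]
ft_force: [0.4, 0.5, 1.0]
grip_width: 0.38
grasp_force: 0.0
```

Run:
```python
from h import *
go(place(RACK,[[-.122,0,.266]])[0],RACK[2]+np.pi/2)
im=manip.camera('wrist');cv2.imwrite('pics/w2.png',cv2.resize(im[120:400,140:420],None,fx=2,fy=2))
```

```text
rot [-0.0019 -0.0031  0.0085] shift [-0.0014 -0.0041  0.0437] | j [-0.8297 -0.1214  0.2828  1.7894  0.0341  1.4725  1.0498] pos [0.4058 0.18   0.3097]
```

View pics/w2.png

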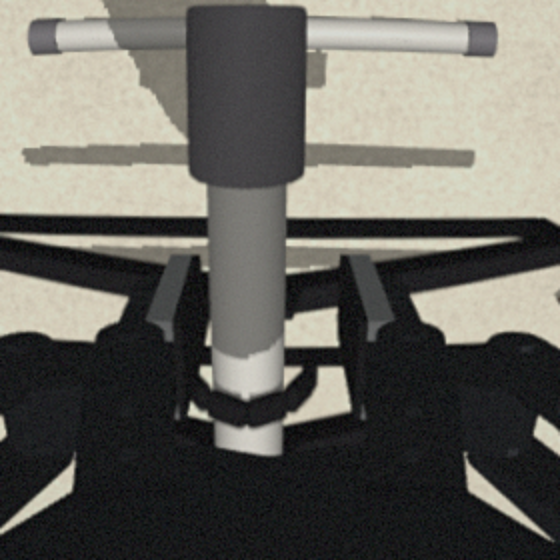

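The rail (crop col 247) is left of the finger centre (col 270). The arm hadn't settled yet, so I settle it and measure again.

>>> hand_motion([
  {"dy":-0.004,"jaw":0.38},
  {"dy":-0.004,"jaw":0.38},
  {"dy":-0.004,"jaw":0.38},
])

```text
clock: 3.55
position: [0.4077, 0.1754, 0.312]
ee_rot: [-0.015, 1.0, 0.0, 0.0]
ft_force: [-0.5, 0.5, -0.6]
grip_width: 0.382
grasp_force: 0.0
```

Run:
```python
from h import *
o=manip.get_obs();im=manip.camera('wrist');cv2.imwrite('pics/w3.png',cv2.resize(im[120:400,140:420],None,fx=2,fy=2))
go(place(RACK,[[-.122,0,.266]])[0],RACK[2]+np.pi/2)
g=im.astype(int).sum(2)
for r in (180,220,240,260,290): 
    d=cv2.GaussianBlur(im,(0,0),1).astype(int).sum(2)[r,225:310]; e=np.diff(d); print(r,225+np.argsort(-abs(e))[:6],e[np.argsort(-abs(e))[:6]])
print(manip.calibration('wrist')['cx'],o['joint_velocities'])
```

```text
rot [0.0006 0.0007 0.0062] shift [0.0004 0.0004 0.0458] | j [-0.8254 -0.1267  0.288   1.7894  0.0359  1.4729  1.0568] pos [0.4076 0.1754 0.3118]
180 [300 299 301 225 242 241] [172 146  84 -71 -70 -69]
220 [290 251 250 291 289 252] [ 143 -121  -90   87   85  -73]
240 [290 289 301 251 291 237] [ 64  43  42 -34  34 -33]
260 [289 252 251 290 288 253] [-83  76  68 -64 -53  51]
290 [288 248 287 253 254 247] [-64  57 -56  50  48  47]
274.62266872649536 [-0.0003  0.005  -0.0009  0.0058 -0.0006 -0.0016  0.0003]
```

View pics/w3.png

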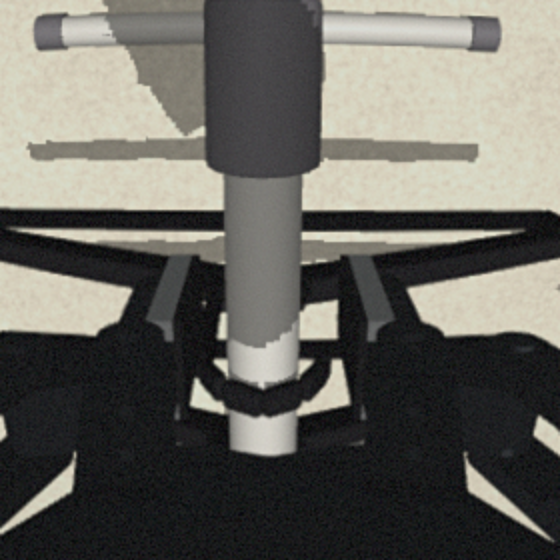

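```bash
sed -i 's/^RACK=np.array(\[.5292,.1786/RACK=np.array([.5292,.1757/' h.py
```

Run:
```python
from h import *
o=manip.get_obs();print(torack(wray((272.5,316),.295,o)))
```

```text
[[-0.0803  0.0021]]
```

>>> hand_motion([
  {"rz":0.006,"dy":-0.0024,"dz":0.02,"jaw":0.38},
  {"rz":0.006,"dy":-0.0024,"dz":0.046,"jaw":0.38},
  {"rz":0.006,"dy":-0.0024,"dz":0.046,"jaw":0.38},
  {"rz":0.006,"dy":-0.0024,"dz":0.046,"jaw":0.38},
])

```text
clock: 4.1
position: [0.4078, 0.1731, 0.2664]
ee_rot: [-0.012, 1.0, 0.0, 0.0]
ft_force: [0.2, 0.3, 0.2]
grip_width: 0.381
grasp_force: 0.0
```

Run:
```python
from h import *
go(place(RACK,[[.107,0,.266]])[0],RACK[2]+np.pi/2)
```

```text
rot [0.0006 0.0009 0.0003] shift [-0.2284 -0.0003  0.0006] | j [-0.8205 -0.1123  0.2938  1.8709  0.0329  1.3772  1.0593] pos [0.4078 0.1731 0.2664]
```

>>> hand_motion([
  {"dx":-0.01,"jaw":0.38},
  {"dx":-0.022,"jaw":0.38},
  {"dx":-0.034,"jaw":0.38},
  {"dx":-0.046,"jaw":0.38},
  {"dx":-0.058,"jaw":0.38},
  {"dx":-0.07,"jaw":0.38},
  {"dx":-0.082,"jaw":0.38},
  {"dx":-0.094,"jaw":0.38},
  {"dx":-0.106,"jaw":0.38},
  {"dx":-0.118,"jaw":0.38},
  {"dx":-0.13,"jaw":0.38},
  {"dx":-0.142,"jaw":0.38},
  {"dx":-0.154,"jaw":0.38},
  {"dx":-0.166,"jaw":0.38},
  {"dx":-0.178,"jaw":0.38},
  {"dx":-0.19,"jaw":0.38},
  {"dx":-0.2,"jaw":0.38},
  {"dx":-0.21,"jaw":0.38},
  {"dx":-0.218,"jaw":0.38},
  {"dx":-0.224,"jaw":0.38},
])

```text
clock: 6.6
position: [0.6319, 0.1781, 0.2653]
ee_rot: [-0.012, 1.0, 0.0, -0.0]
ft_force: [-2.6, 1.2, 0.0]
grip_width: 0.379
grasp_force: 0.8
```

Run:
```python
from h import *
go(place(RACK,[[.107,0,.266]])[0],RACK[2]+np.pi/2)
im=manip.camera('scene');cv2.imwrite('pics/s2.png',cv2.resize(im[100:320,180:420],None,fx=2.5,fy=2.5))
```

```text
rot [ 0.     -0.      0.0003] shift [-0.0043 -0.     -0.0007] | j [-0.6429  0.4025  0.4161  1.3368 -0.1605  1.4352  1.3591] pos [0.6319 0.1781 0.2653]
```

View pics/s2.png

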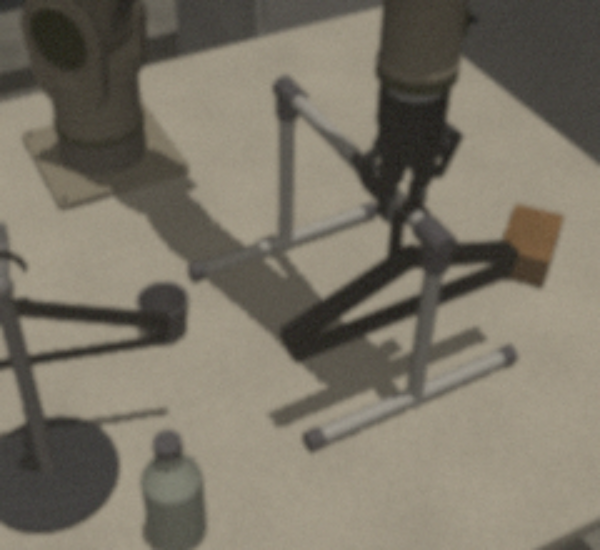

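Both rail hangers are pushed together to the far sleeve (crop ≈ (400,240)) and hang square. Now I retract and go to the spare.

>>> hand_motion([
  {"dx":0.015,"jaw":0.38},
  {"dx":0.03,"dz":-0.03,"jaw":0.38},
  {"dx":0.03,"dz":-0.09,"jaw":0.45},
  {"dx":0.03,"dz":-0.15,"jaw":0.55},
  {"dx":0.03,"dz":-0.2,"jaw":0.6},
])

```text
clock: 7.28
position: [0.6013, 0.1769, 0.4683]
ee_rot: [-0.011, 1.0, 0.0, 0.001]
ft_force: [0.8, 0.6, -0.4]
grip_width: 0.602
grasp_force: 0.0
```

Run:
```python
from h import *
cv2.imwrite('pics/x.png',manip.camera('top'));manip.camera('scene')
M={}
for c in K:
    r=manip.outline_of(c,'spare');print([(round(q['confidence'],2),q['bbox']) for q in r][:3])
    M[c]=max(r,key=lambda q:q['confidence']*(q['bbox'][0]>330 if c=='top' else q['bbox'][0]<180))['mask'].astype(np.float32)
print(fith(M,SP,.3069))
P=place(SP,[[0,-.075,.45]])[0];print(P)
o=manip.get_obs();r=R.from_quat(o['ee_rot']);print(r.inv().apply(P-o['position']),o['position'],r.apply([0,1,0]),o['joint_pos'])
```

```text
[(0.59, [128.0, 202.5, 248.8, 255.5])]
[(0.64, [345.0, 199.4, 470.6, 237.7])]
(array([ 0.5445, -0.2651, -0.2628]), np.float64(422.4223937988281))
[ 0.5254 -0.3377  0.45  ]
[ 0.0881 -0.5128  0.0157] [0.6019 0.177  0.466 ] [-0.0225  0.9997  0.0002] [-0.6417  0.3584  0.4443  0.9788 -0.1565  1.8315  1.33  ]
```

```bash
sed -i 's/SP=np.array.*/SP=np.array([.5447,-.2653,-.258])/' h.py
```

>>> hand_motion([
  {"rz":1.85,"dx":0.088,"dy":-0.513,"jaw":0.6},
  {"rz":1.85,"dx":0.088,"dy":-0.513,"jaw":0.6},
  {"rz":1.85,"dx":0.088,"dy":-0.513,"jaw":0.6},
  {"rz":1.85,"dx":0.088,"dy":-0.513,"jaw":0.6},
  {"rz":1.85,"dx":0.088,"dy":-0.513,"jaw":0.6},
  {"rz":1.85,"dx":0.088,"dy":-0.513,"jaw":0.6},
  {"rz":1.85,"dx":0.088,"dy":-0.513,"jaw":0.6},
  {"rz":1.85,"dx":0.088,"dy":-0.513,"jaw":0.6},
  {"rz":1.85,"dx":0.088,"dy":-0.513,"jaw":0.6},
  {"rz":1.85,"dx":0.088,"dy":-0.513,"jaw":0.6},
  {"rz":1.85,"dx":0.088,"dy":-0.513,"jaw":0.6},
  {"rz":1.85,"dx":0.088,"dy":-0.513,"jaw":0.6},
  {"rz":1.85,"dx":0.088,"dy":-0.513,"jaw":0.6},
  {"rz":1.85,"dx":0.088,"dy":-0.513,"jaw":0.6},
])

```text
clock: 9.22
position: [0.5254, -0.3373, 0.4653]
ee_rot: [0.791, 0.612, 0.0, -0.0]
ft_force: [-0.3, -0.5, -0.9]
grip_width: 0.598
grasp_force: 0.0
```

Run:
```python
from h import *
go(place(SP,[[0,-.075,.28]])[0],SP[2])
im=manip.camera('wrist');cv2.imwrite('pics/w4.png',im)
```

```text
rot [ 0.0002 -0.0003  0.0035] shift [-0.0005  0.0002  0.1853] | j [-0.064   0.4334  0.9398  1.0067 -0.361   1.8502  0.4708] pos [ 0.5254 -0.3373  0.4653]
```

View pics/w4.png

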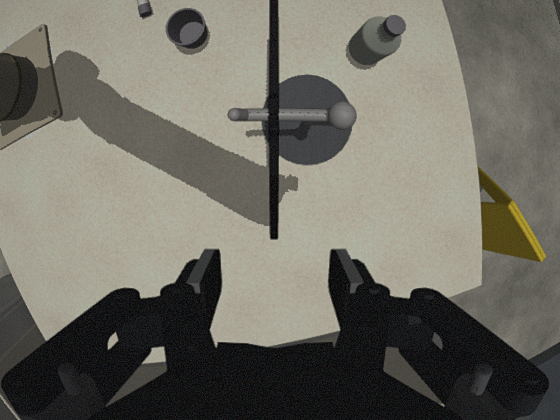

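The hanger shows as a vertical line at column 274, centred between the fingers (centre 275). I check its end at (274,238) and the rod ends.

Run:
```python
from h import *
o=manip.get_obs()
E=wray((274,238),.155,o);H=wray((234,115),.318,o);B=wray((343,115),.331,o)
for n,P in (('end',E),('hookend',H),('ball',B)):
    c,s=np.cos(SP[2]),np.sin(SP[2]);d=P[:2]-SP[:2];print(n,P,[d@[c,s],d@[-s,c]])
```

```text
end [ 0.4996 -0.4331  0.155 ] [np.float64(-0.0007593861918315445), np.float64(-0.17378235462733865)]
hookend [ 0.5094 -0.2559  0.318 ] [np.float64(-0.03648556111421561), np.float64(7.469652703125627e-05)]
ball [ 0.6007 -0.2792  0.331 ] [np.float64(0.057726403559837595), np.float64(0.000864984031363758)]
```

>>> hand_motion([
  {"rz":0.003,"dz":0.06,"jaw":0.6},
  {"rz":0.003,"dz":0.12,"jaw":0.6},
  {"rz":0.003,"dz":0.17,"jaw":0.6},
  {"rz":0.003,"dz":0.185,"jaw":0.6},
  {"rz":0.003,"dz":0.185,"jaw":0.6},
])

```text
clock: 9.9
position: [0.5255, -0.3375, 0.2809]
ee_rot: [0.792, 0.61, 0.0, -0.0]
ft_force: [0.6, 0.7, 2.0]
grip_width: 0.604
grasp_force: 0.0
```

Run:
```python
from h import *
go(place(SP,[[0,-.075,.186]])[0],SP[2])
o=manip.get_obs();im=manip.camera('wrist');cv2.imwrite('pics/w5.png',im)
```

```text
rot [ 0.     -0.     -0.0007] shift [-0.0003  0.0001  0.0949] | j [-0.1736  0.415   0.9248  1.4244 -0.3298  1.464   0.4858] pos [ 0.5255 -0.3375  0.2809]
```

View pics/w5.png

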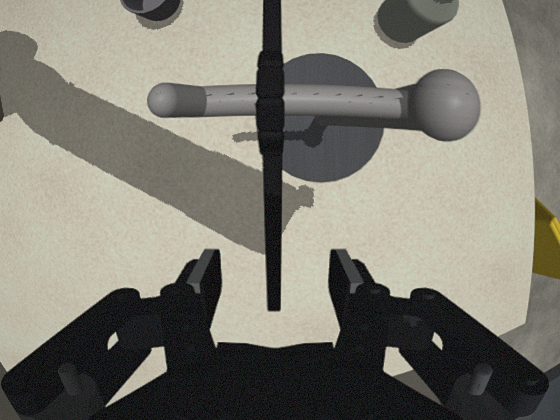

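Everything is lined up: the hanger at column 274 is mid-fingers and its hook sits at row ≈95 on the rod. Descend and grip.

>>> hand_motion([
  {"dz":0.05,"jaw":0.6},
  {"dz":0.085,"jaw":0.6},
  {"dz":0.095,"jaw":0.6},
  {"dz":0.095,"jaw":0.6},
  {"dz":0.095,"jaw":0},
  {"dz":0.095,"jaw":0},
  {"dz":0.095,"jaw":0},
  {"dz":0.095,"jaw":0},
  {"dz":0.095,"jaw":0},
], force=90)

```text
clock: 11.08
position: [0.5259, -0.3374, 0.1861]
ee_rot: [0.792, 0.61, 0.001, 0.0]
ft_force: [-0.0, 1.4, 5.5]
grip_width: 0.121
grasp_force: 88.0
```

Run:
```python
from h import *
go(place(SP,[[0,-.075,.186]])[0],SP[2])
```

```text
rot [ 0.0013 -0.0006 -0.0006] shift [-0.0005 -0.0002  0.0001] | j [-0.1604  0.4724  0.8882  1.562  -0.3777  1.287   0.5221] pos [ 0.5259 -0.3374  0.1861]
```

>>> hand_motion([
  {"dz":-0.01,"jaw":0},
  {"dz":-0.02,"jaw":0},
  {"dz":-0.028,"jaw":0},
  {"dz":-0.034,"jaw":0},
  {"dz":-0.034,"jaw":0},
  {"dz":-0.034,"jaw":0},
])

```text
clock: 11.82
position: [0.5252, -0.3374, 0.2189]
ee_rot: [0.792, 0.61, -0.0, -0.0]
ft_force: [0.3, -1.0, -0.9]
grip_width: 0.123
grasp_force: 87.7
```

Run:
```python
from h import *
im=manip.camera('wrist');cv2.imwrite('pics/w6.png',im)
im=manip.camera('scene');cv2.imwrite('pics/s6.png',im)
o=np.hstack([cv2.resize(im[150:300,90:260],None,fx=2.3,fy=2.3),cv2.resize(cv2.imread('pics/w6.png')[0:345,150:450],(391,345))]) if 0 else None
a=cv2.resize(im[150:300,90:260],(391,345));b=cv2.resize(cv2.imread('pics/w6.png')[0:345,100:460],(360,345));cv2.imwrite('pics/c6.png',np.hstack([a,b]))
```

```text
(no output)
```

View pics/c6.png

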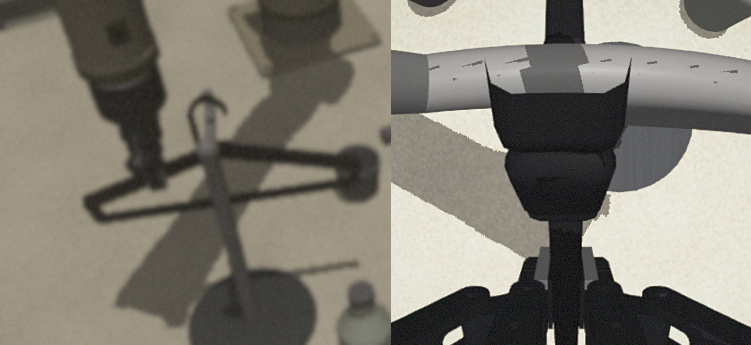

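The spare is lifted; its hook crown stands clear above the rod in the scene view and the pads hold the shoulder. Now out over the upturned end.

>>> hand_motion([
  {"dy":-0.015,"jaw":0},
  {"dy":-0.03,"jaw":0},
  {"dy":-0.045,"jaw":0},
  {"dy":-0.06,"jaw":0},
  {"dy":-0.075,"jaw":0},
  {"dy":-0.09,"jaw":0},
  {"dy":-0.1,"jaw":0},
  {"dy":-0.1,"jaw":0},
  {"dy":-0.1,"jaw":0},
])

```text
clock: 13.05
position: [0.4292, -0.3118, 0.2193]
ee_rot: [0.792, 0.61, 0.0, 0.0]
ft_force: [-0.2, -0.4, -0.4]
grip_width: 0.122
grasp_force: 87.8
```

Run:
```python
from h import *
manip.camera('top');manip.camera('scene');o=manip.get_obs()
M={}
for c in K:
    r=manip.outline_of(c,'spare');print([(round(q['confidence'],2),q['bbox']) for q in r][:3])
    M[c]=max(r,key=lambda q:q['confidence']*(q['bbox'][0]>300 if c=='top' else q['bbox'][0]<180))['mask'].astype(np.float32)
p=np.array(o['position']);a=SP[2]
p0=[p[0]-.075*np.sin(a),p[1]+.075*np.cos(a),a];print(p,p0,p[2]+.019+.104)
print(fith(M,p0,p[2]+.123,True,True))
print(fith(M,p0,p[2]+.123,True))
```

```text
[(0.2, [292.9, 180.6, 382.0, 237.9])]
[(0.88, [337.8, 232.4, 430.8, 261.1])]
[ 0.4291 -0.3119  0.2192] [np.float64(0.44827700089557315), np.float64(-0.23938221185688408), np.float64(-0.258)] 0.3422425215555509
(array([ 0.4509, -0.2309, -0.2371, -0.0117,  0.1026]), np.float64(1820.25341796875))
(array([ 0.4504, -0.231 , -0.2496, -0.0014]), np.float64(1909.41845703125))
```

Run:
```python
from h import *
go(place(RACK,[[0,-.145,.2047]])[0],RACK[2])
```

```text
rot [-0.0003  0.0004 -0.2818] shift [0.3578 0.0124 0.0143] | j [-0.3365  0.1749  0.9881  1.7691 -0.1518  1.2789  0.4296] pos [ 0.4289 -0.312   0.2192]
```

>>> hand_motion([
  {"rz":-0.02,"dx":0.02,"jaw":0},
  {"rz":-0.05,"dx":0.05,"jaw":0},
  {"rz":-0.08,"dx":0.085,"dy":0.002,"dz":0.002,"jaw":0},
  {"rz":-0.11,"dx":0.12,"dy":0.004,"dz":0.005,"jaw":0},
  {"rz":-0.14,"dx":0.155,"dy":0.005,"dz":0.007,"jaw":0},
  {"rz":-0.17,"dx":0.19,"dy":0.006,"dz":0.009,"jaw":0},
  {"rz":-0.2,"dx":0.225,"dy":0.008,"dz":0.011,"jaw":0},
  {"rz":-0.23,"dx":0.26,"dy":0.009,"dz":0.013,"jaw":0},
  {"rz":-0.25,"dx":0.29,"dy":0.01,"dz":0.0143,"jaw":0},
  {"rz":-0.27,"dx":0.32,"dy":0.011,"dz":0.0143,"jaw":0},
  {"rz":-0.282,"dx":0.342,"dy":0.012,"dz":0.0143,"jaw":0},
  {"rz":-0.282,"dx":0.358,"dy":0.0124,"dz":0.0143,"jaw":0},
  {"rz":-0.282,"dx":0.358,"dy":0.0124,"dz":0.0143,"jaw":0},
  {"rz":-0.282,"dx":0.358,"dy":0.0124,"dz":0.0143,"jaw":0},
])

```text
clock: 15.0
position: [0.5323, 0.0298, 0.2051]
ee_rot: [0.7, 0.715, -0.0, 0.0]
ft_force: [-0.1, 0.2, -0.9]
grip_width: 0.119
grasp_force: 102.0
```

Run:
```python
from h import *
go(place(RACK,[[0,-.075,.2047]])[0],RACK[2])
o=manip.get_obs()
im=manip.camera('wrist');w=im.copy()
s=manip.camera('scene')
cv2.imwrite('pics/c7.png',np.hstack([cv2.resize(s[120:270,230:390],(420,394)),cv2.resize(im[0:340,110:440],(380,394))]))
```

```text
rot [ 0.      0.0003 -0.0015] shift [0.0709 0.0002 0.0003] | j [-0.7692  0.1588  0.6984  1.7731 -0.1072  1.2482 -0.0215] pos [0.5323 0.0298 0.2051]
```

View pics/c7.png

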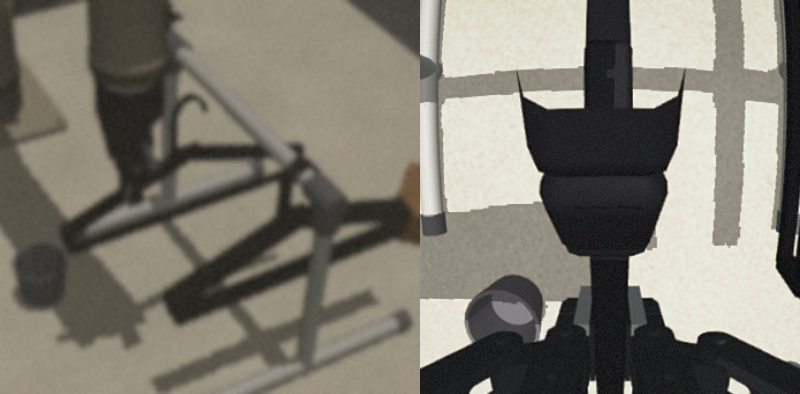

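The spare hangs just right of the rail with its open hook tip (crop ≈ (205,108)) toward it. I check these pixels against the kinematic prediction.

Run:
```python
from h import *
o=manip.get_obs();p=np.array(o['position'])
h=[p[0]-.075*np.sin(RACK[2]),p[1]+.075*np.cos(RACK[2]),RACK[2]]
L=[[0,.0195,-.024],[0,0,.005],[0,-.0195,-.01],[0,-.168,-.17],[0,0,-.07]]
u=proj('scene',place(h,L,p[2]+.1208));print((u-[230,120])*[420/160,394/150])
b=manip.outline_of('scene','spare');print([(round(q['confidence'],2),q['bbox']) for q in b])
s=cv2.resize(manip.camera('scene')[120:270,230:390],(420,394))[85:125,160:230].astype(int).sum(2)
for r in range(0,40,3): print(85+r,(s[r,::2]//10))
```

```text
[[203.0696 108.3547]
 [188.7851  91.9773]
 [173.2909 107.8096]
 [ 61.1032 253.6575]
 [187.2762 145.1935]]
[(0.81, [251.4, 159.0, 345.0, 217.7])]
85 [11 14 19 22 24 24 24 25 29 35 40 43 43 43 43 44 43 42 41 39 34 31 29 30
 31 34 37 39 40 41 42 42 42 41 42]
88 [11 14 18 21 23 24 24 25 30 36 41 43 42 42 42 42 43 42 42 41 40 36 32 29
 30 31 33 36 37 39 41 42 42 42 42]
91 [11 14 18 22 23 24 24 24 29 35 40 41 40 39 38 37 38 38 39 40 41 40 38 35
 31 30 30 31 34 37 39 40 42 42 41]
94 [11 14 18 22 23 24 24 25 30 34 37 36 33 30 28 26 27 29 32 35 38 40 40 39
 37 33 30 29 30 33 35 37 40 41 42]
97 [11 14 18 22 23 24 24 24 28 31 32 28 23 20 18 19 21 23 25 27 31 35 38 40
 40 37 34 31 30 30 32 34 37 39 40]
100 [12 14 17 21 23 24 23 24 24 25 24 20 18 19 23 26 29 29 28 26 25 28 33 37
 40 40 39 36 33 30 29 30 33 36 38]
103 [12 14 17 22 24 24 24 22 19 18 18 18 23 28 34 37 39 38 36 33 27 23 26 33
 39 41 42 40 38 35 31 29 29 32 34]
106 [11 14 18 22 23 23 22 18 16 15 18 24 32 37 40 42 42 42 41 37 31 24 22 27
 36 40 42 43 42 39 36 32 28 27 30]
109 [12 14 18 22 23 23 21 16 15 18 24 32 36 40 43 43 43 43 42 40 36 30 27 28
 35 39 41 42 42 41 39 36 32 29 28]
112 [12 15 19 23 23 22 20 15 16 22 30 37 40 42 43 43 43 43 43 42 40 37 35 35
 38 41 42 42 43 43 42 40 37 33 29]
115 [16 18 20 23 22 20 17 15 20 27 34 39 42 43 43 42 42 42 42 42 42 40 40 40
 40 42 43 43 43 43 42 42 41 38 35]
118 [22 23 23 24 22 18 16 15 22 31 38 41 42 43 42 42 42 42 42 42 42 41 41 41
 42 42 42 42 42 42 42 42 42 41 39]
121 [29 27 24 23 22 19 16 15 23 32 39 42 42 42 42 42 42 42 42 42 42 42 42 41
 41 42 42 42 42 42 42 42 42 42 41]
124 [34 31 27 25 22 19 16 14 23 32 39 41 42 42 42 42 42 42 41 41 42 42 41 41
 42 42 42 42 42 42 42 42 41 41 41]
```

Prediction and picture agree within about 3 mm. Slide the hook over the rail and lower.

>>> hand_motion([
  {"dx":0.01,"jaw":0},
  {"dx":0.022,"jaw":0},
  {"dx":0.034,"jaw":0},
  {"dx":0.046,"jaw":0},
  {"dx":0.058,"jaw":0},
  {"dx":0.068,"jaw":0},
  {"dx":0.071,"jaw":0},
  {"dx":0.071,"jaw":0},
  {"dx":0.071,"jaw":0},
])

```text
clock: 16.32
position: [0.5308, 0.1014, 0.205]
ee_rot: [0.699, 0.715, 0.0, 0.0]
ft_force: [-0.1, 0.2, -0.9]
grip_width: 0.118
grasp_force: 102.0
```

>>> hand_motion([
  {"dz":0.008,"jaw":0},
  {"dz":0.016,"jaw":0},
  {"dz":0.024,"jaw":0},
  {"dz":0.03,"jaw":0},
  {"dz":0.034,"jaw":0},
  {"dz":0.034,"jaw":0},
  {"dz":0.034,"jaw":0},
])

```text
clock: 17.2
position: [0.5312, 0.1019, 0.1716]
ee_rot: [0.699, 0.715, 0.001, 0.0]
ft_force: [-1.4, -0.9, 4.9]
grip_width: 0.116
grasp_force: 103.0
```

Run:
```python
from h import *
go(place(RACK,[[0,-.075,.1719]])[0],RACK[2])
```

```text
rot [ 0.0012 -0.0006 -0.0003] shift [-0.0012 -0.0003 -0.0003] | j [-0.8412  0.2076  0.6447  1.7951 -0.1347  1.1815 -0.1331] pos [0.5312 0.1019 0.1716]
```

>>> hand_motion([
  {"dz":-0.001,"jaw":0.14},
  {"dz":-0.001,"jaw":0.2},
  {"dz":-0.001,"jaw":0.3},
  {"dz":-0.001,"jaw":0.5},
  {"dz":-0.001,"jaw":0.6},
  {"dz":-0.001,"jaw":0.6},
  {"dz":-0.001,"jaw":0.6},
  {"dz":-0.03,"jaw":0.6},
  {"dz":-0.08,"jaw":0.6},
  {"dz":-0.14,"jaw":0.6},
  {"dz":-0.2,"jaw":0.6},
  {"dz":-0.25,"jaw":0.6},
  {"dz":-0.25,"jaw":0.6},
])

```text
clock: 18.82
position: [0.5318, 0.1018, 0.4247]
ee_rot: [0.699, 0.715, 0.003, 0.001]
ft_force: [0.1, -0.7, -0.1]
grip_width: 0.602
grasp_force: 0.0
```

Run:
```python
from h import *
o=manip.get_obs();im=manip.camera('wrist');cv2.imwrite('pics/w8.png',im);manip.camera('top');t=manip.camera('scene');cv2.imwrite('pics/s8.png',t)
for c in ['wrist','top','scene']:
  for q in manip.outline_of(c,'spare')[:4]: print(c,round(q['confidence'],2),q['bbox'])
h=[*place(RACK,[[0,0,0]])[0,:2],RACK[2]]
for c in K:
    ys,xs=np.where(render(c,h,.2927)>.3);print(c,xs.min(),ys.min(),xs.max(),ys.max())
print(o['position'],o['joint_pos'])
go(place(RACK,[[-.05,0,.42]])[0],RACK[2]+np.pi/2)
```

```text
wrist 0.82 [264.3, 0.0, 278.9, 247.2]
top 0.7 [179.8, 218.8, 306.5, 226.1]
scene 0.58 [272.0, 160.3, 362.4, 216.6]
scene 272 157 363 217
top 176 213 303 229
[0.5318 0.1018 0.4247] [-0.8666  0.1135  0.672   1.3542 -0.0721  1.6921 -0.1842]
rot [-0.0018 -0.0011 -1.5706] shift [ 0.0737 -0.0494 -0.0001] | j [-0.8668  0.1154  0.6711  1.3624 -0.072   1.6903 -0.1843] pos [0.5303 0.102  0.4199]
```

The spare hangs on the rail as predicted. Next the push, straddling the rail again.

>>> hand_motion([
  {"rz":-1.5706,"dx":0.0737,"dy":-0.0494,"jaw":0.38},
  {"rz":-1.5706,"dx":0.0737,"dy":-0.0494,"jaw":0.38},
  {"rz":-1.5706,"dx":0.0737,"dy":-0.0494,"jaw":0.38},
  {"rz":-1.5706,"dx":0.0737,"dy":-0.0494,"jaw":0.38},
  {"rz":-1.5706,"dx":0.0737,"dy":-0.0494,"jaw":0.38},
  {"rz":-1.5706,"dx":0.0737,"dy":-0.0494,"jaw":0.38},
  {"rz":-1.5706,"dx":0.0737,"dy":-0.0494,"jaw":0.38},
  {"rz":-1.5706,"dx":0.0737,"dy":-0.0494,"jaw":0.38},
  {"rz":-1.5706,"dx":0.0737,"dy":-0.0494,"jaw":0.38},
  {"rz":-1.5706,"dx":0.0737,"dy":-0.0494,"jaw":0.38},
  {"rz":-1.5706,"dx":0.0737,"dy":-0.0494,"jaw":0.38},
])

```text
clock: 20.5
position: [0.4795, 0.1745, 0.4207]
ee_rot: [-0.011, 1.0, -0.0, -0.0]
ft_force: [0.1, 0.3, -0.1]
grip_width: 0.381
grasp_force: 0.0
```

Run:
```python
from h import *
go(place(RACK,[[-.05,0,.266]])[0],RACK[2]+np.pi/2)
o=manip.get_obs();manip.camera('wrist');[print(q['confidence'],q['bbox']) for q in manip.outline_of('wrist','spare')]
```

```text
rot [-0.0002 -0.0005 -0.0018] shift [0.0002 0.0001 0.1547] | j [-0.9639  0.0293  0.5469  1.4295 -0.0154  1.6875  1.173 ] pos [0.4795 0.1745 0.4207]
0.72 [148.3, 206.5, 400.0, 260.3]
```

>>> hand_motion([
  {"rz":-0.002,"dz":0.06,"jaw":0.38},
  {"rz":-0.002,"dz":0.11,"jaw":0.38},
  {"rz":-0.002,"dz":0.145,"jaw":0.38},
  {"rz":-0.002,"dz":0.155,"jaw":0.38},
  {"rz":-0.002,"dz":0.155,"jaw":0.38},
  {"rz":-0.002,"dz":0.155,"jaw":0.38},
])

```text
clock: 21.35
position: [0.4804, 0.1748, 0.2676]
ee_rot: [-0.012, 1.0, 0.001, 0.001]
ft_force: [0.1, -0.0, 0.4]
grip_width: 0.382
grasp_force: 0.0
```

>>> hand_motion([
  {"dx":-0.01,"jaw":0.38},
  {"dx":-0.02,"jaw":0.38},
  {"dx":-0.03,"jaw":0.38},
  {"dx":-0.04,"jaw":0.38},
  {"dx":-0.05,"jaw":0.38},
  {"dx":-0.06,"jaw":0.38},
  {"dx":-0.07,"jaw":0.38},
  {"dx":-0.08,"jaw":0.38},
  {"dx":-0.09,"jaw":0.38},
  {"dx":-0.1,"jaw":0.38},
  {"dx":-0.11,"jaw":0.38},
  {"dx":-0.118,"jaw":0.38},
  {"dx":-0.125,"jaw":0.38},
  {"dx":-0.132,"jaw":0.38},
  {"dx":-0.138,"jaw":0.38},
  {"dx":-0.143,"jaw":0.38},
  {"dx":-0.146,"jaw":0.38},
  {"dx":-0.148,"jaw":0.38},
  {"dx":-0.148,"jaw":0.38},
])

```text
clock: 23.72
position: [0.6277, 0.1782, 0.266]
ee_rot: [-0.012, 1.0, 0.0, 0.0]
ft_force: [-1.4, -0.6, -0.1]
grip_width: 0.377
grasp_force: 0.7
```

Run:
```python
from h import *
print(torack(manip.get_obs()['position']))
```

```text
[[0.0985 0.0002]]
```

>>> hand_motion([
  {"dx":0.01,"jaw":0.38},
  {"dx":0.025,"jaw":0.38},
  {"dx":0.03,"dz":-0.03,"jaw":0.38},
  {"dx":0.03,"dz":-0.09,"jaw":0.38},
  {"dx":0.06,"dz":-0.15,"jaw":0.38},
  {"dx":0.12,"dz":-0.15,"jaw":0.38},
  {"dx":0.18,"dz":-0.15,"jaw":0.38},
  {"dx":0.2,"dz":-0.15,"jaw":0.38},
  {"dx":0.2,"dz":-0.15,"jaw":0.38},
  {"dx":0.2,"dz":-0.15,"jaw":0.38},
  {"dx":0.2,"dz":-0.15,"jaw":0.38},
  {"dx":0.2,"dz":-0.15,"jaw":0.38},
])

```text
clock: 25.22
position: [0.4282, 0.1731, 0.4156]
ee_rot: [-0.012, 1.0, -0.0, -0.0]
ft_force: [-0.9, 0.6, -0.6]
grip_width: 0.381
grasp_force: 0.0
```

Run:
```python
from h import *
t=manip.camera('top');s=manip.camera('scene');cv2.imwrite('pics/f.png',t);cv2.imwrite('pics/fs.png',s)
for c in K:
  for q in manip.outline_of(c,'spare')[:4]: print(c,round(q['confidence'],2),q['bbox'])
  for x in (.115,.127,.139):
    ys,xs=np.where(render(c,[*place(RACK,[[x,0,0]])[0,:2],RACK[2]],.2927)>.3);print(c,x,xs.min(),ys.min(),xs.max(),ys.max())
o=np.vstack
a=cv2.resize(s[120:270,230:410],(450,375));b=cv2.resize(t[130:260,165:315],(350,303));b=np.pad(b,((0,72),(0,0),(0,0)));cv2.imwrite('pics/c9.png',np.hstack([a,b]))
```

```text
scene 0.83 [289.1, 214.2, 342.8, 236.9]
scene 0.115 289 177 384 241
scene 0.127 291 179 386 244
scene 0.139 293 182 388 247
top 0.88 [182.4, 165.5, 304.6, 191.0]
top 0.115 177 166 302 189
top 0.127 177 161 301 185
top 0.139 177 156 301 180
```

Run:
```python
from h import *
t=manip.camera('top').astype(int).sum(2)
U=np.zeros((420,560))
for x in (.115,.127,.139): U=np.maximum(U,render('top',[*place(RACK,[[x,0,0]])[0,:2],RACK[2]],.2927))
for c in (180,190,200,210,220,255,265,280,290,298):
    d=np.where(t[150:205,c]<150)[0]+150; e=np.where(U[:,c]>.5)[0]
    print(c,d.min() if len(d) else None,d.max() if len(d) else None,len(d),'model',e.min(),e.max())
m=(t<150).astype(np.uint8); print('dark cols',np.where(m[160:195,150:330].any(0))[0][[0,-1]]+150)
print(t[150:205,200])
```

```text
180 174 187 14 model 172 188
190 173 189 17 model 171 188
200 172 187 9 model 170 188
210 170 184 15 model 169 188
220 169 202 18 model 167 187
255 168 187 18 model 166 186
265 169 187 17 model 167 186
280 170 186 17 model 168 186
290 170 186 17 model 169 185
298 171 186 16 model 170 185
dark cols [178 301]
[495 490 488 493 490 490 488 488 488 489 493 488 491 492 491 493 488 486
 487 485 447 196 123 120 125 109 123 123 128 121 173 275 293 309 315 305
 209 139 152 189 287 362 369 369 375 375 376 381 386 387 389 387 375 332
 230]
```

The picture matches the model of three square hangers against the far sleeve to within 2 px, so I hand in.

```bash
python3 -c "
from h import *
print(manip.hand_in())"
```

```text
the job is handed in; nothing more can be done
None
```

The spare now hangs on the rail with the other two hangers, all three close together and square at the far end; I handed the job in at about 25 s on the robot's clock, and the hand-in returned no verdict.

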